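# Set bisque sample tiles on domed stands for spraying

## Task

Swing the dust box's flat cover right round on its pivot screw so that the whole port is clear, take out every sample tile and balance each one flat, level and centred on the crown of a plaster domed stand of its own, so that its edges hang free for spraying. When all of them are resting there, swing the cover back fully shut to keep the dust out; leave the other pottery and tools on the table where they are.

Things in the scene. Friction and masses are not known exactly. Their poses are not given: they have to be found in the camera images.
- tile1: One of the two or three bisque-fired square sample tiles, plain clay colour, 42 x 42 x 16 mm, about 60 g; origin at its centre, z normal to the large faces, x and y along its edges (the four sides and the two faces are alike). It starts lying flat on the dust box's inner floor (tile centre 58 mm above the table), any yaw up to 0.25 rad off the box. A tile lying against a wall can be drawn into the open with a light press on its top. None when absent.
- tile2: One of the two or three bisque-fired square sample tiles, plain clay colour, 42 x 42 x 16 mm, about 60 g; origin at its centre, z normal to the large faces, x and y along its edges (the four sides and the two faces are alike). It starts lying flat on the dust box's inner floor (tile centre 58 mm above the table), any yaw up to 0.25 rad off the box. A tile lying against a wall can be drawn into the open with a light press on its top. None when absent.
- tile3: One of the two or three bisque-fired square sample tiles, plain clay colour, 42 x 42 x 16 mm, about 60 g; origin at its centre, z normal to the large faces, x and y along its edges (the four sides and the two faces are alike). It starts lying flat on the dust box's inner floor (tile centre 58 mm above the table), any yaw up to 0.25 rad off the box. A tile lying against a wall can be drawn into the open with a light press on its top. None when absent.
- standA_crown (a point): Highest point of a white plaster domed stand: a solid spherical cap (radius of curvature 45 mm, 34 mm high, 87 mm wide at the table), fixed to the table; z up. A tile laid here has its centre 42 mm above the table; it rocks to a tilt of about its offset divided by 45 mm.
- standB_crown (a point): Highest point of a white plaster domed stand: a solid spherical cap (radius of curvature 45 mm, 34 mm high, 87 mm wide at the table), fixed to the table; z up. A tile laid here has its centre 42 mm above the table; it rocks to a tilt of about its offset divided by 45 mm.
- standC_crown (a point): Highest point of a white plaster domed stand: a solid spherical cap (radius of curvature 45 mm, 34 mm high, 87 mm wide at the table), fixed to the table; z up. A tile laid here has its centre 42 mm above the table; it rocks to a tilt of about its offset divided by 45 mm.
- dustbox: Grey dust box fixed to the table, 250 (its x) x 150 (its y) x 90 mm high; origin at the centre of its underside, z up, its x points away from the robot. The port in its top is a rectangular opening, from -85 to +112 mm in its x and -60 to +60 mm in its y, with upright walls down to a flat inner floor 50 mm above the table (40 mm deep).
- cover (a joint): Angle of the flat aluminium cover (240 x 145 x 8 mm, its underside 91 mm above the table) about its one upright pivot screw: 0 = shut over the port, grows clockwise seen from above (towards the robot's right) to the end stop at 1.75; from 1.5 on the port is wholly clear. A stiff pivot holds it where it is left: 1 to 2 N sideways at the knob moves it. It starts 0 to 0.1.
- cover_knob (a point): Centre of the upright black cylindrical knob on the cover, 24 mm in diameter, 36 mm tall (from 99 to 135 mm above the table; this point is 117 mm up); 207 mm from the pivot screw.
- cover_pivot (a point): Pivot screw of the cover, on the cover's top face, at the box's near right corner.
- mug1: Bystander, loose on the table: an unglazed clay-coloured mug, 80 mm wide, 84 mm tall; origin at the centre of its underside. Leave it where it is.
- mug2: Bystander, loose on the table: a blue mug, 80 mm wide, 85 mm tall; origin at the centre of its underside. Leave it where it is.
- sponge: Bystander, loose on the table: a yellow sponge block, 110 x 70 x 40 mm; origin at the centre of its underside. Leave it where it is.
- plate1: Bystander, loose on the table: a clay-coloured plate, 170 mm wide, 22 mm high; origin at the centre of its underside. Leave it where it is.
- cup_blank: Bystander, loose on the table: an unglazed cup, 72 mm wide, 80 mm tall; origin at the centre of its underside. Leave it where it is.
- jar: Bystander, loose on the table: a glass jar, 70 mm wide, 100 mm tall; origin at the centre of its underside. Leave it where it is.
- brush: Bystander, loose: a brush lying flat on the table, about 200 mm long, 30 mm high at most. Leave it where it is.

How it is judged:
By the outcome, as a careful person would: the job done as asked, in the order asked, and still so for the second after the job is handed in, with the robot touching nothing.
Of tile1, tile2, tile3 only 2 to 3 are there at a start; the rules pass over those that are not, and their reading is None.
At some moment in a run one of tile1, tile2, tile3 may be knocked a few centimetres aside while the robot is not near it.
Once in a run the grip may slacken for a moment while it holds something.
It also fails if it takes over 210 s, if anything falls off the work surface, if the arm or the gripper's body presses on something with over 40 N, if the wrist force passes 120 N, or if a joint passes its speed limit or range.

## Robot

A 6-joint arm with a two-finger parallel gripper is mounted at the origin on the work surface. World frame = base frame: x ahead of the robot, y to its left, z up, the work surface at z = 0. Lengths are in m, angles in rad, forces in N, time in s.
With the tool pointing down it reaches from about 0.375 to 0.9 m from the base axis. Payload 3.1 kg.
Tool frame: the origin (TCP) lies midway between the tips of the shut fingers; the grasp point (between the pads) lies 19 mm behind it; z points along the fingers, y is the line along which they close (so a half turn about z gives the same grasp; the last joint's range is limited). The gripper opens to 87 mm and grips with 3 to 60 N. Pads are 19 mm wide; open, the fingers measure 117 mm over their backs; the gripper's body (75 mm by 190 mm) begins 51 mm behind the grasp point.
Start: joints at [1.151, 0.527, 1.433, -0, 1.181, -0.178], TCP at [0.149, 0.607, 0.223] pointing down, gripper open.
Joint ranges: [-3.08, 3.08], [-0.75, 2.2], [0.22, 2.44], [-1.43, 4.57], [0, 2.65], [-2.85, 2.85]. Speed limits (rad/s): [2.79, 2.79, 3.14, 3.14, 3.14, 3.14].

## Interface

Orientations are given as a unit quaternion [x, y, z, w].
In Python, from rig import get_obs, cams, job gives the robot as it stands.
- The arm moves only by the tool servo_tool, never from a script. Its argument "moves" is text: rows parted by semicolons, each of 5 numbers parted by spaces: the shift along the tool's x, y, z in m, then the turn about the tool's z in degrees, then the finger opening in m, from 0 to 0.087. In form: dx dy dz spin claw; .... A call has 1 to 10 rows; each row is the pose to reach, as a shift and turn from the pose commanded when the call began, along the tool's axes at that moment; what a row does not reach only later rows make up. A row lasts 1/12 s, in which the tool goes at most 41.7 mm and 7.16 degrees, less where a joint would pass 70% of its speed; a pose out of reach is approached as far as the arm can. A call with a gripper value outside its range is refused whole. The fingers move at their own pace and stop on an object; "grip_force" is the grip in N (left out, the last holds). Time passes only in rows, so rows that repeat a pose let the fingers close. It gives the time, the measured TCP pose, the force, the opening and the grip force at its end, in the units of the state.
- get_obs(): the state, without advancing time (a new reading comes with each control period).
- cams.camera(name): name is "scene" or "top" or "wrist"; returns the picture (400x640x3 uint8, blue, green, red); there is no depth.
- cams.camera_model(name): a dict with "fx", "fy", "cx", "cy" (pixels), "R" (3x3) and "t" (3): a world point X has camera coordinates R X + t. Camera axes: x right, y down, z forward; pixel columns grow to the right and rows downward; lengths in m; the calibration is good to about 2 mm. The wrist camera is an equidistant fisheye: a pixel r from the principal point sees the ray r / f radians off the axis. A picture is of the moment at which its call begins: read the wrist's pose just before it. camera_model takes no time and is no camera call; for the wrist camera it gives the pose at the moment of the call.
- job.hand_in(): hands the job in; it is judged then, once.
The state is a dict: "time": time; "q": joint angles; "joint_velocities": joint speeds; "joint_torque": joint torques, N m; "position": TCP position; "tool_rot": TCP orientation; "ft_force": force on the tool from outside, world axes, zero at the start; "moment": the same for the moment, N m; "grip_width": finger opening in m; "grip_force": force on a finger pad.
Only numpy, scipy, OpenCV 4.12 (cv2) and the standard library are available. Lean on these libraries where they do the work, as an engineer would, in place of code of your own. Each camera call takes 0.05 s, during which the arm holds its last target. There are 200 camera calls.

## Working session

There is one attempt and no reset: what is moved stays moved. The work goes in short steps, Python scripts to look and compute and a tool call to move; the robot and the scene stay as the last step left them, time stands still between calls to the robot, and variables do not carry over. Pictures are saved under pics/ and viewed, at most 14 in all, crops included, and the job is handed in when it is done.

Besides the shell and the picture viewer there is one more tool, called as a command line: name --argument value ..., lists and objects as JSON in quotes. servo_tool: Moves the arm, as the interface text tells. Its arguments: {"type":"object","properties":{"moves":{"type":"string"},"grip_force":{"type":"number"}},"required":["moves"]}

```bash
ls; mkdir -p pics
python3 - <<'E'
from rig import get_obs,cams
import cv2,numpy as np
for n in("top","scene"):
    cv2.imwrite(f"pics/{n}0.png",cams.camera(n)); m=cams.camera_model(n)
    print(n,{k:np.round(v,4).tolist() for k,v in m.items()})
o=get_obs();print(o)
m=cams.camera_model("wrist");print({k:np.round(v,4).tolist() for k,v in m.items()})
E
```

```text
pics
top {'fx': 506.2941, 'fy': 506.2941, 'cx': 320.4233, 'cy': 192.9742, 'R': [[0.004, -1.0, 0.0014], [-0.9917, -0.0041, -0.1288], [0.1288, -0.0009, -0.9917]], 't': [-0.0437, 0.5504, 1.6036]}
scene {'fx': 361.5117, 'fy': 361.5117, 'cx': 311.1549, 'cy': 190.0791, 'R': [[-0.8029, 0.5961, 0.0045], [0.3466, 0.473, -0.81], [-0.485, -0.6488, -0.5864]], 't': [0.4533, -0.106, 1.4367]}
{'time': 0.1, 'q': array([ 1.15148797e+00,  5.28388241e-01,  1.43380419e+00, -3.50451671e-05,
        1.18140135e+00, -1.78498340e-01]), 'joint_velocities': array([ 0.00041876, -0.003253  , -0.00412919, -0.00119244,  0.0013821 ,
       -0.00013745]), 'joint_torque': array([ 4.39674818e-05, -4.40985417e+01, -1.77151054e+01,  6.35212194e-02,
        5.32862451e-02, -2.76516056e-05]), 'position': array([0.1487551 , 0.60634041, 0.2216507 ]), 'tool_rot': array([ 1.20107614e-01,  9.92760374e-01, -9.60972898e-04, -2.79153461e-04]), 'ft_force': array([ 0.21710552, -0.57814392,  0.49936855]), 'moment': array([ 0.01259194, -0.0019587 , -0.01766572]), 'grip_force': 0.0, 'grip_width': 0.08727485256510621}
{'fx': 309.7069, 'fy': 309.7069, 'cx': 321.9826, 'cy': 198.444, 'R': [[0.2396, 0.9709, -0.0012], [0.935, -0.2304, 0.2696], [0.2614, -0.0657, -0.963]], 't': [-0.6243, -0.0321, 0.3902]}
```

View pics/top0.png

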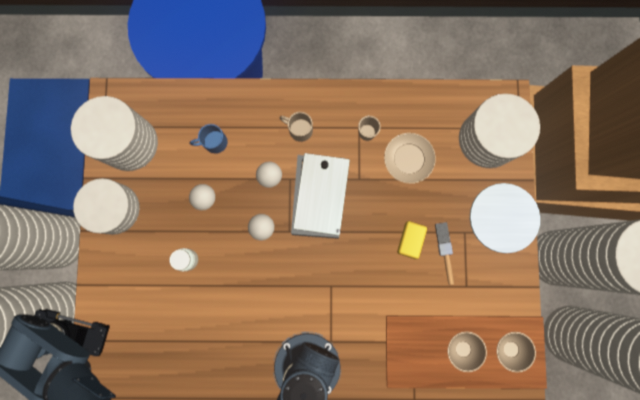

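View pics/scene0.png

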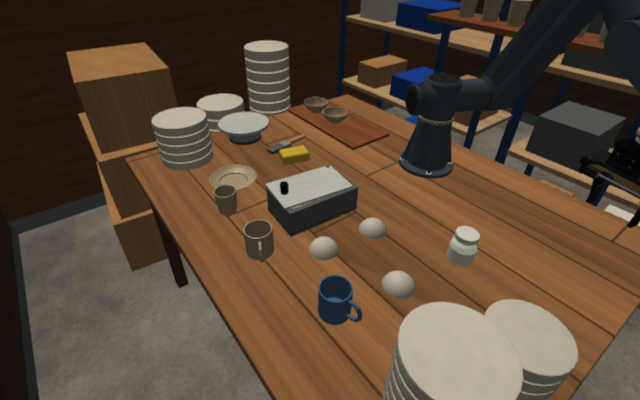

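The top view shows the knob at (324,165), the pivot near (337,231), stands at (269,175), (203,197) and (262,227), and the box/cover in the middle. The scene view confirms the stands left of the box and the other pottery lower than the cover, apart from the jar, which is far off.

```bash
cat > h.py <<'E'
import numpy as np, cv2
from scipy.optimize import least_squares
from scipy.spatial.transform import Rotation as Rn
from rig import get_obs,cams
def proj(m,X,fish=False):
    X=np.atleast_2d(X); c=X@np.array(m['R']).T+np.array(m['t'])
    if fish:
        r=np.hypot(c[:,0],c[:,1]); th=np.arctan2(r,c[:,2]); s=th/np.maximum(r,1e-9)
        u=c[:,:2]*s[:,None]
    else: u=c[:,:2]/c[:,2:]
    return u*[m['fx'],m['fy']]+[m['cx'],m['cy']]
def unproj(m,px,z,fish=False):
    u=(np.atleast_2d(px)-[m['cx'],m['cy']])/[m['fx'],m['fy']]
    if fish:
        r=np.linalg.norm(u,axis=1,keepdims=True); d=np.hstack([u/np.maximum(r,1e-9)*np.sin(r),np.cos(r)])
    else: d=np.hstack([u,np.ones((len(u),1))])
    R=np.array(m['R']); C=-R.T@np.array(m['t']); w=d@R
    return C+w*((z-C[2])/w[:,2])[:,None]
a=np.linspace(0,2*np.pi,60,endpoint=False)
DOME=np.vstack([np.c_[45e-3*np.sin(t)*np.cos(a),45e-3*np.sin(t)*np.sin(a),0*a-.011+.045*np.cos(t)] for t in np.linspace(0,np.arccos(11/45),14)])
def domecent(m,xy,fish=False):
    h=cv2.convexHull(proj(m,DOME+[xy[0],xy[1],0],fish).astype(np.float32)); M=cv2.moments(h)
    return np.array([M['m10']/M['m00'],M['m01']/M['m00']])
def domefit(m,c,fish=False):
    x0=unproj(m,c,.015,fish)[0,:2]
    return least_squares(lambda p:domecent(m,p,fish)-c,x0,diff_step=1e-4).x
def blob(mask,c):
    n,l,s,ce=cv2.connectedComponentsWithStats(mask.astype(np.uint8)); 
    i=min(range(1,n),key=lambda k:np.hypot(*(ce[k]-c))+(1e3 if s[k,4]<15 else 0)); return ce[i],s[i]
def tool(xyz,yang=None,o=None):
    "shift in tool axes to reach world xyz; spin so y axis has angle yang (deg)"
    o=o or get_obs(); R=Rn.from_quat(o['tool_rot']).as_matrix()
    y=np.degrees(np.arctan2(R[1,1],R[0,1])); d=R.T@(np.array(xyz)-o['position'])
    sp=None if yang is None else round(float((y-yang+90)%180-90),1)
    return np.round(d,4).tolist(),sp
E
python3 - <<'E'
from h import *
I=cv2.imread('pics/top0.png'); m=cams.camera_model('top')
hsv=cv2.cvtColor(I,cv2.COLOR_BGR2HSV); S=cv2.cvtColor(cv2.imread('pics/scene0.png'),cv2.COLOR_BGR2HSV); ms=cams.camera_model('scene')
w=(hsv[...,1]<70)&(hsv[...,2]>110); ws=(S[...,1]<70)&(S[...,2]>110)
for c in((269,175),(203,197),(262,227)):
    b,s=blob(w,c); p=domefit(m,b); g=proj(ms,[p[0],p[1],.015])[0]; bs,ss=blob(ws,g)
    print(c,b.round(1),s.tolist(),p.round(4),'scene',domefit(ms,bs).round(4),ss.tolist())
print(hsv[175,269],hsv[190,320])
print('knob',unproj(m,(324,165),.125),'pivot',unproj(m,(337,231),.1))
k,l=cv2.connectedComponents(w.astype(np.uint8)); mk=(l==l[190,320]).astype(np.uint8)
r=cv2.minAreaRect(np.argwhere(mk)[:,::-1].astype(np.float32)); q=cv2.boxPoints(r); print(q,unproj(m,q,.099).round(4))
E
```

```text
(269, 175) [268.8 174.2] [257, 162, 25, 25, 495] [0.6177 0.1305] scene [0.6154 0.1213] [309, 236, 28, 20, 393]
(203, 197) [201.9 196.8] [189, 185, 26, 25, 508] [0.5409 0.3499] scene [0.5387 0.3427] [382, 270, 31, 24, 560]
(262, 227) [260.9 226.6] [248, 214, 26, 26, 520] [0.4434 0.1533] scene [0.4402 0.1446] [359, 218, 26, 17, 337]
[ 20  28 228] [ 39   8 232]
knob [[ 0.62599238 -0.05208314  0.125     ]] pivot [[ 0.42438219 -0.09294564  0.1       ]]
[[288.70734 232.63417]
 [297.67078 151.96342]
 [349.47565 157.71953]
 [340.5122  238.39027]] [[ 0.4188  0.0558  0.099 ]
 [ 0.6721  0.0306  0.099 ]
 [ 0.6544 -0.1322  0.099 ]
 [ 0.4018 -0.1038  0.099 ]]
```

servo_tool --moves "-0.03 -0.03 -0.02 -2 0.087; -0.06 -0.055 -0.035 -4 0.087; -0.09 -0.08 -0.05 -6 0.087; -0.12 -0.105 -0.065 -8 0.087; -0.15 -0.13 -0.08 -10 0.087; -0.18 -0.16 -0.1 -12 0.087; -0.21 -0.19 -0.1 -14 0.087; -0.24 -0.22 -0.1 -14 0.087; -0.27 -0.25 -0.1 -14 0.087; -0.3 -0.28 -0.1 -14 0.087"

```text
time: 0.93
position: [0.367, 0.273, 0.3226]
tool_rot: [-0.002, 1.0, 0.0, 0.0]
ft_force: [-0.1, 1.3, 0.2]
grip_width: 0.0869
grip_force: 0.0
```

Run:
```python
from h import *
print(get_obs()['position'],get_obs()['q'],tool([.47,.1,.34],90))
```

```text
[0.36702819 0.27299343 0.3226253 ] [ 3.94393600e-01  1.76655313e-01  1.69473586e+00  1.93856447e-05
  1.26999838e+00 -1.18036911e+00] ([-0.1023, -0.1734, -0.0174], 0.2)
```

servo_tool --moves "-0.03 -0.04 -0.01 0 0.087; -0.05 -0.07 -0.02 0 0.087; -0.07 -0.1 -0.02 0 0.087; -0.09 -0.13 -0.02 0 0.087; -0.1 -0.16 -0.02 0 0.087; -0.1 -0.17 -0.02 0 0.087; -0.1 -0.17 -0.02 0 0.087; -0.1 -0.17 -0.02 0 0.087"

```text
time: 1.6
position: [0.4665, 0.1054, 0.3421]
tool_rot: [-0.001, 1.0, 0.001, -0.001]
ft_force: [0.5, 0.4, -0.1]
grip_width: 0.0869
grip_force: 0.0
```

Run:
```python
from h import *
o=get_obs();m=cams.camera_model("wrist");I=cams.camera("wrist")
cv2.imwrite("pics/w1.png",I);np.save("w1.npy",m,allow_pickle=True);print(o['position'],o['tool_rot'])
for p in((.6177,.1305,.034),(.5409,.3499,.034),(.4434,.1533,.034),(.626,-.052,.135),(.424,-.093,.1)):print(proj(m,p,True))
```

```text
[0.4665345  0.1054174  0.34211935] [-1.05651741e-03  9.99998968e-01  5.29176838e-04 -8.17181584e-04]
[[336.46989528 252.06467761]]
[[464.15025514 207.7331068 ]]
[[352.95048765 147.24575115]]
[[212.79167078 284.68507845]]
[[179.70336705 141.83349381]]
```

View pics/w1.png

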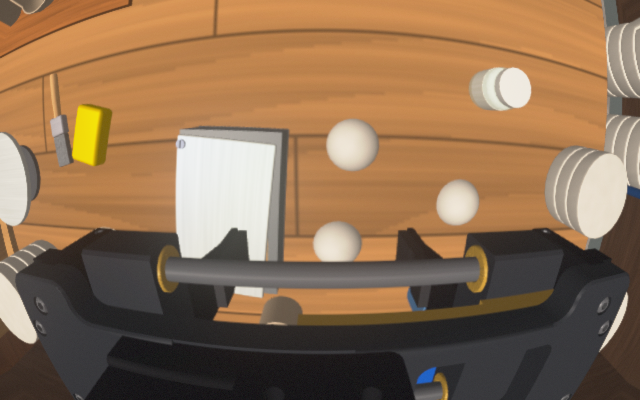

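The wrist view shows the near stand at (353,145), a second at (458,203), a third partly hidden at (337,243), and the pivot screw at (181,144). The box's left-near corner is at about (288,130).

Run:
```python
from h import *
I=cv2.imread('pics/w1.png'); m=np.load('w1.npy',allow_pickle=True).item()
h=cv2.cvtColor(I,cv2.COLOR_BGR2HSV); w=(h[...,1]<80)&(h[...,2]>110)
for c in((353,145),(458,203)):
    b,s=blob(w,c); p=domefit(m,b,True); hu=cv2.convexHull(proj(m,DOME+[*p,0],True).astype(np.float32)); print(b,s.tolist(),p.round(4),cv2.boundingRect(hu),cv2.contourArea(hu))
print('pivot',unproj(m,(181,144),.1,True))
print('cover corners',unproj(m,[(177,133),(275,142)],.099,True),'box corner',unproj(m,(288,130),.09,True))
T=cv2.resize(cv2.imread('pics/top0.png')[145:245,235:355],None,fx=5,fy=5,interpolation=cv2.INTER_CUBIC)
cv2.imwrite('pics/tc.png',T)
```

```text
[352.09653233 144.5262418 ] [326, 119, 53, 52, 2134] [0.4429 0.1557] (325, 118, 54, 53) 2192.581509240321
[457.37935569 202.2156476 ] [437, 180, 42, 45, 1521] [0.5413 0.3525] (435, 178, 44, 48) 1560.3438748249318
pivot [[ 0.42716231 -0.09113813  0.1       ]]
cover corners [[ 0.41135033 -0.09702082  0.099     ]
 [ 0.42929554  0.04413147  0.099     ]] box corner [[0.41417038 0.06064605 0.09      ]]
```

View pics/tc.png

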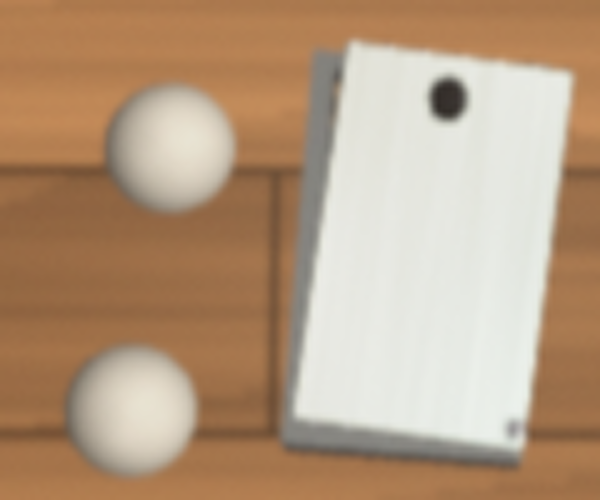

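The crop shows the knob at (447,98), the pivot at (513,428), and the cover turned a few degrees clockwise of the box. Moving over the knob.

servo_tool --moves "-0.02 -0.02 0 -2 0.06; -0.05 -0.05 0.02 -5 0.06; -0.08 -0.08 0.05 -8 0.06; -0.11 -0.11 0.08 -11.5 0.06; -0.135 -0.135 0.11 -11.5 0.06; -0.16 -0.157 0.14 -11.5 0.06; -0.16 -0.157 0.14 -11.5 0.06; -0.16 -0.157 0.14 -11.5 0.06; -0.16 -0.157 0.14 -11.5 0.06; -0.16 -0.157 0.14 -11.5 0.06"

```text
time: 2.48
position: [0.6273, -0.0491, 0.2028]
tool_rot: [-0.103, 0.995, 0.001, -0.0]
ft_force: [0.1, 0.9, 0.4]
grip_width: 0.0599
grip_force: 0.0
```

Run:
```python
from h import *
o=get_obs();m=cams.camera_model("wrist");I=cams.camera("wrist")
cv2.imwrite("pics/w2.png",I);np.save("w2.npy",m,allow_pickle=True);print(o['position'],o['tool_rot'],o['q'])
print(proj(m,(.6265,-.0515,.135),True), tool([.6265,-.0515,.105],101.5))
```

```text
[ 0.62734912 -0.04910156  0.20275313] [-1.02905073e-01  9.94690977e-01  5.07835597e-04 -3.85165938e-04] [-2.55767971e-01  5.55358016e-01  1.44095503e+00  7.46682527e-04
  1.14635768e+00 -2.03304732e+00]
[[318.98414448 207.83768974]] ([0.0016, -0.0021, 0.0987], 0.3)
```

View pics/w2.png

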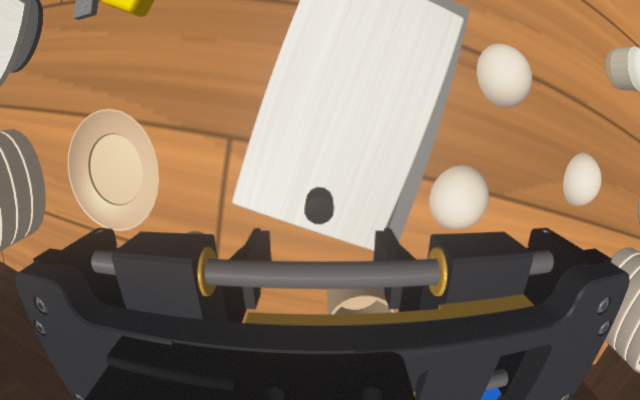

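The knob top is at (319,210), within 2 px of the prediction, and the far stand is fully visible at (459,197). Now descending to grip the knob.

servo_tool --moves "0.0 -0.002 0.03 0 0.06; 0.001 -0.002 0.06 0 0.06; 0.001 -0.002 0.08 0 0.06; 0.001 -0.002 0.098 0 0.06; 0.001 -0.002 0.098 0 0.06; 0.001 -0.002 0.098 0 0.02; 0.001 -0.002 0.098 0 0.02; 0.001 -0.002 0.098 0 0.02; 0.001 -0.002 0.098 0 0.02; 0.001 -0.002 0.098 0 0.02" --grip_force 8

```text
time: 3.37
position: [0.628, -0.0535, 0.106]
tool_rot: [-0.102, 0.995, -0.0, 0.001]
ft_force: [-0.4, -0.5, -0.2]
grip_width: 0.0346
grip_force: 0.0
```

Run:
```python
from h import *
I=cv2.imread('pics/w2.png'); m=np.load('w2.npy',allow_pickle=True).item()
h=cv2.cvtColor(I,cv2.COLOR_BGR2HSV); w=(h[...,1]<80)&(h[...,2]>110)
for c in((459,197),(503,74),(582,180)):
    b,s=blob(w,c); p=domefit(m,b,True); hu=cv2.convexHull(proj(m,DOME+[*p,0],True).astype(np.float32)); print(b,s.tolist(),p.round(4),cv2.boundingRect(hu))
o=get_obs();print(o['position'],o['grip_width'],o['grip_force'],o['ft_force'])
# arc rows
P=np.array([.426,-.092]);k=o['position'][:2];R=Rn.from_quat(o['tool_rot']).as_matrix();v=k-P;print(np.linalg.norm(v),np.degrees(np.arctan2(v[1],v[0])))
u=v/np.linalg.norm(v);c=P+u*np.linalg.norm(v)
for d in range(5,95,5):
    t=-np.radians(d);rot=np.array([[np.cos(t),-np.sin(t)],[np.sin(t),np.cos(t)]]);n=P+rot@u*.207
    print(d,np.round(R.T@np.array([*(n-P-u*.207),0]),3)[:2])
```

```text
[458.75195114 197.15609094] [430, 166, 59, 63, 2947] [0.6178 0.1331] (428, 164, 61, 65)
[503.67142857  74.78791209] [477, 43, 55, 64, 2730] [0.443  0.1559] (476, 42, 56, 66)
[581.47539936 179.71757188] [563, 153, 38, 53, 1565] [0.5415 0.3526] (562, 152, 39, 54)
[ 0.62803213 -0.05349032  0.10595822] 0.03456972373779223 0.0 [-0.35737164 -0.45402362 -0.19355011]
0.20566958211354902 10.791788475617196
5 [ 0.001 -0.018]
10 [ 0.004 -0.036]
15 [ 0.008 -0.053]
20 [ 0.014 -0.071]
25 [ 0.021 -0.087]
30 [ 0.029 -0.103]
35 [ 0.039 -0.118]
40 [ 0.051 -0.132]
45 [ 0.063 -0.145]
50 [ 0.076 -0.157]
55 [ 0.091 -0.168]
60 [ 0.106 -0.178]
65 [ 0.123 -0.186]
70 [ 0.139 -0.192]
75 [ 0.157 -0.197]
80 [ 0.174 -0.201]
85 [ 0.192 -0.203]
90 [ 0.21  -0.204]
```

servo_tool --moves "0 0 0 0 0.015; 0 0 0 0 0.015; 0 0 0 0 0.015; 0 0 0 0 0.015; 0 -0.009 0 2.5 0.015; 0.001 -0.018 0 5 0.015; 0.004 -0.036 0 10 0.015; 0.008 -0.053 0 15 0.015; 0.014 -0.071 0 20 0.015; 0.021 -0.087 0 25 0.015"

```text
time: 4.2
position: [0.625, -0.1434, 0.1051]
tool_rot: [0.118, 0.993, 0.0, 0.001]
ft_force: [-0.9, 1.2, 4.7]
grip_width: 0.0238
grip_force: 8.0
```

servo_tool --moves "0.001 -0.018 0 5 0.015; 0.004 -0.036 0 10 0.015; 0.008 -0.053 0 15 0.015; 0.014 -0.071 0 20 0.015; 0.021 -0.087 0 25 0.015; 0.029 -0.103 0 30 0.015; 0.039 -0.118 0 35 0.015; 0.051 -0.132 0 40 0.015; 0.063 -0.145 0 45 0.015; 0.063 -0.145 0 45 0.015"

```text
time: 5.03
position: [0.5274, -0.2709, 0.105]
tool_rot: [0.49, 0.872, -0.0, -0.001]
ft_force: [-0.4, 0.8, 3.9]
grip_width: 0.0234
grip_force: 8.0
```

Run:
```python
from h import *
o=get_obs();print(o['position'],o['grip_width'],o['grip_force'],o['ft_force'],o['q'])
P=np.array([.426,-.092]);v=o['position'][:2]-P;print(np.linalg.norm(v),np.degrees(np.arctan2(v[1],v[0])),Rn.from_quat(o['tool_rot']).as_matrix()[:2,1])
```

```text
[ 0.52736748 -0.27093054  0.10501173] 0.0234097885918481 8.001006923150271 [-0.42190441  0.78714703  3.91392623] [-6.62461705e-01  6.39410727e-01  1.61373719e+00 -1.09945145e-03
  8.89941018e-01 -1.20947621e+00]
0.2056489833437176 -60.46763929413473 [0.85371956 0.52073136]
```

servo_tool --moves "0.001 -0.018 0 5 0.015; 0.004 -0.036 0 10 0.015; 0.008 -0.053 0 15 0.015; 0.014 -0.071 0 20 0.015; 0.014 -0.071 0 20 0.015; 0.014 -0.071 0 20 0.06; 0.014 -0.071 0 20 0.06; 0.014 -0.071 0 20 0.06; 0.014 -0.071 -0.03 20 0.06; 0.014 -0.071 -0.07 20 0.06"

```text
time: 5.87
position: [0.4602, -0.2929, 0.1717]
tool_rot: [0.631, 0.776, 0.0, -0.005]
ft_force: [0.5, 0.0, -0.0]
grip_width: 0.0492
grip_force: 0.0
```

Run:
```python
from h import *
print(get_obs()['position'],tool([.50,-.03,.34],90))
```

```text
[ 0.46024378 -0.29292993  0.17166233] ([0.2506, 0.0915, -0.1669], -78.3)
```

servo_tool --moves "0.02 0.02 -0.03 -7 0.087; 0.05 0.045 -0.06 -14 0.087; 0.08 0.07 -0.09 -21 0.087; 0.11 0.1 -0.09 -28 0.087; 0.14 0.13 -0.09 -35 0.087; 0.17 0.16 -0.09 -42 0.087; 0.2 0.19 -0.09 -49 0.087; 0.225 0.21 -0.09 -56 0.087; 0.225 0.21 -0.09 -63 0.087; 0.225 0.21 -0.09 -70 0.087"

```text
time: 6.7
position: [0.6234, -0.028, 0.2639]
tool_rot: [0.066, 0.998, 0.0, 0.0]
ft_force: [-0.6, -0.8, -0.9]
grip_width: 0.0872
grip_force: 0.0
```

servo_tool --moves "0 0 0 -4 0.087; 0 0 0 -8 0.087; 0 0 0 -8 0.087; 0 0 0 -8 0.087"

```text
time: 7.03
position: [0.6221, -0.0316, 0.2641]
tool_rot: [0.003, 1.0, 0.0, -0.0]
ft_force: [-0.4, 0.1, 0.1]
grip_width: 0.0869
grip_force: 0.0
```

Run:
```python
from h import *
o=get_obs();m=cams.camera_model("wrist");I=cams.camera("wrist")
cv2.imwrite("pics/w3.png",I);np.save("w3.npy",m,allow_pickle=True);print(o['position'],o['tool_rot'],o['q'])
```

```text
[ 0.62208339 -0.03155451  0.26410826] [ 3.07241383e-03  9.99995251e-01  1.04843483e-05 -2.39069338e-04] [-2.29797591e-01  4.82838791e-01  1.38986991e+00 -9.11580048e-05
  1.26935457e+00 -1.79442199e+00]
```

View pics/w3.png

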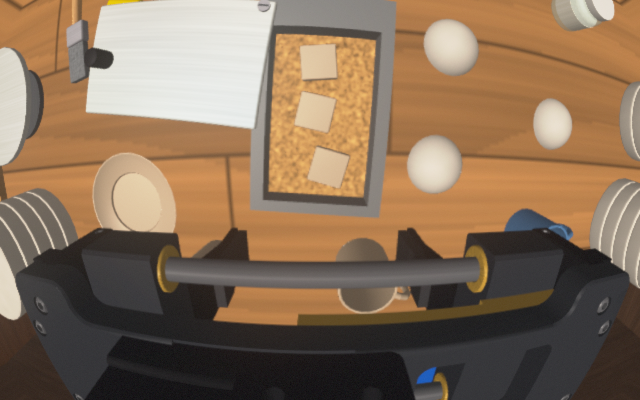

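The cover is clear of the port, and three tiles are visible at (319,61), (316,112) and (328,167). The port's inner edges run from about (272,34) to (368,204).

```bash
cat >> h.py <<'E'
def tiles(I,m,cs,z=.066):
    h=cv2.cvtColor(I,cv2.COLOR_BGR2HSV); out=[]
    for c in cs:
        c=np.array(c); s0=np.median(h[int(c[1])-4:int(c[1])+5,int(c[0])-4:int(c[0])+5].reshape(-1,3),axis=0)
        w=((abs(h[...,1].astype(int)-s0[1])<28)&(abs(h[...,2].astype(int)-s0[2])<22)).astype(np.uint8)
        w=cv2.morphologyEx(w,cv2.MORPH_OPEN,np.ones((5,5),np.uint8)); n,l=cv2.connectedComponents(w,connectivity=4); k=(l==l[int(c[1]),int(c[0])]).astype(np.uint8)
        ct=max(cv2.findContours(k,cv2.RETR_EXTERNAL,cv2.CHAIN_APPROX_NONE)[0],key=cv2.contourArea)[:,0].astype(float)
        W=unproj(m,ct,z,True)[:,:2]; (cx,cy),sz,an=cv2.minAreaRect((W*1000).astype(np.float32))
        an=(an+45)%90-45
        out.append((round(cx/1000,4),round(cy/1000,4),np.round(sz,1).tolist(),round(an,1),s0.tolist()))
    return out
E
python3 - <<'E'
from h import *
I=cv2.imread('pics/w3.png'); m=np.load('w3.npy',allow_pickle=True).item()
for t in tiles(I,m,[(319,61),(316,112),(328,167)]): print(t)
q=unproj(m,[(276,27),(383,32),(369,208),(263,199)],.09,True);print('port',q.round(4))
print('box far corners',unproj(m,[(380,216),(250,209)],.09,True).round(4))
k=unproj(m,[(88,110),(252,127),(274,3),(102,0)],.099,True);print('cover',k.round(4))
for c in((451,47),(552,124),(434,164)):
    h=cv2.cvtColor(I,cv2.COLOR_BGR2HSV); b,s=blob((h[...,1]<80)&(h[...,2]>110),c);print(domefit(m,b,True).round(4),s)
E
```

```text
(0.4865, -0.0351, [39.6, 39.8], 3.2, [17.0, 68.0, 224.0])
(0.546, -0.0396, [40.0, 40.3], -14.2, [18.0, 69.0, 225.0])
(0.6119, -0.0248, [40.4, 40.3], -16.9, [17.0, 75.0, 219.0])
port [[ 0.4502 -0.0797  0.09  ]
 [ 0.4559  0.0362  0.09  ]
 [ 0.6547  0.0224  0.09  ]
 [ 0.6431 -0.0987  0.09  ]]
box far corners [[ 0.6646  0.0357  0.09  ]
 [ 0.655  -0.115   0.09  ]]
cover [[ 0.52   -0.3314  0.099 ]
 [ 0.5608 -0.1054  0.099 ]
 [ 0.4243 -0.0808  0.099 ]
 [ 0.3738 -0.3118  0.099 ]]
[0.4429 0.1558] [ 424   19   55   57 2400]
[0.5414 0.3526] [ 533   99   39   51 1537]
[0.6177 0.133 ] [ 407  135   55   58 2499]
```

Run:
```python
import cv2
I=cv2.imread('pics/w3.png')[20:220,240:400]; cv2.imwrite('pics/w3c.png',cv2.resize(I,None,fx=3,fy=3,interpolation=cv2.INTER_CUBIC))
```

```text
(no output)
```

View pics/w3c.png

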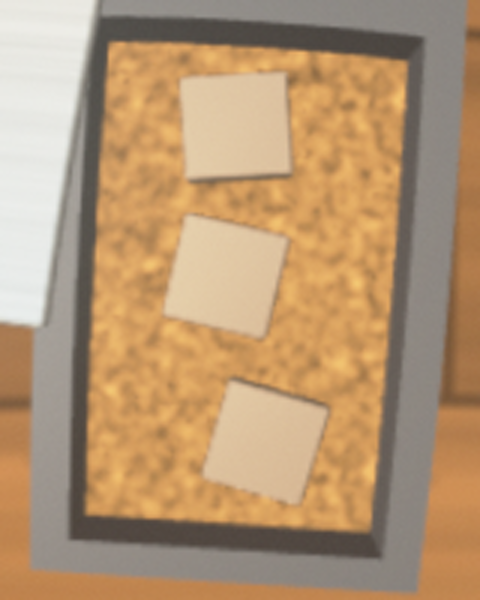

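Tile fits are consistent: tile 3 at (0.612,-0.025) with yaw -17°, and all stands agree to 0.3 mm across views. Picking tile 3 first, keeping the tool yaw the same for placing.

servo_tool --moves "0.005 0.003 0.02 6 0.06; 0.01 0.007 0.05 12 0.06; 0.01 0.007 0.08 16.6 0.06; 0.01 0.007 0.11 16.6 0.06; 0.01 0.007 0.14 16.6 0.06; 0.01 0.007 0.16 16.6 0.06; 0.01 0.007 0.16 16.6 0.06; 0.01 0.007 0.16 16.6 0.06"

```text
time: 7.75
position: [0.6114, -0.0249, 0.1036]
tool_rot: [0.147, 0.989, 0.0, -0.001]
ft_force: [0.0, 0.0, 0.8]
grip_width: 0.0605
grip_force: 0.0
```

Run:
```python
from h import *
print(get_obs()['position'],get_obs()['grip_width'],tool([.6119,-.0248,.054],73.1))
```

```text
[ 0.61142901 -0.02490257  0.10362194] 0.06054956226289577 ([-0.0005, 0.0002, 0.0496], -0.1)
```

servo_tool --moves "0 0 0.015 0 0.06; 0 0 0.03 0 0.06; 0 0 0.04 0 0.06; 0 0 0.049 0 0.06; 0 0 0.049 0 0.06; 0 0 0.049 0 0.03; 0 0 0.049 0 0.03; 0 0 0.049 0 0.03; 0 0 0.049 0 0.03; 0 0 0.049 0 0.03" --grip_force 20

```text
time: 8.58
position: [0.6126, -0.025, 0.0563]
tool_rot: [0.147, 0.989, -0.0, 0.001]
ft_force: [0.1, 0.3, 1.6]
grip_width: 0.0418
grip_force: 20.0
```

servo_tool --moves "0 0 0 0 0.03; 0 0 0 0 0.03; 0 0 0 0 0.03"

```text
time: 8.83
position: [0.6126, -0.025, 0.0563]
tool_rot: [0.147, 0.989, -0.0, 0.001]
ft_force: [-0.5, 1.5, 4.8]
grip_width: 0.0417
grip_force: 20.0
```

Run:
```python
from h import *
o=get_obs();print(o['position'],o['tool_rot'],o['grip_width'],o['grip_force'],o['ft_force'])
I=cams.camera("wrist");cv2.imwrite("pics/w4.png",I);np.save("w4.npy",cams.camera_model("wrist"),allow_pickle=True)
```

```text
[ 0.61256514 -0.02496889  0.05633738] [ 1.46911810e-01  9.89149318e-01 -2.95261460e-05  7.38672778e-04] 0.04173232235441375 20.000706911087036 [-0.45576442  1.48789635  4.78764218]
```

View pics/w4.png

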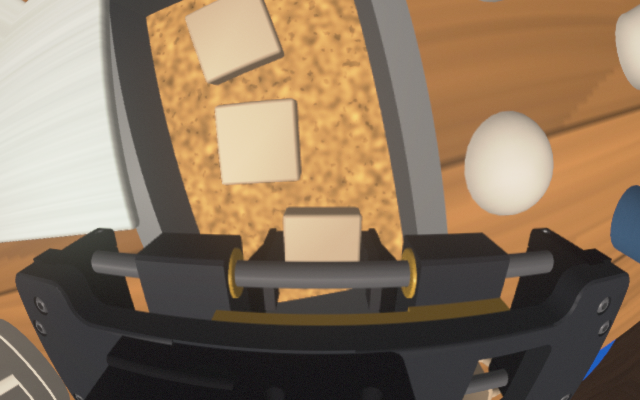

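The tile is held between the pads, with its near top edge at row ~209 and columns 285 to 360. Checking the camera offset from it and working out the lift.

Run:
```python
from h import *
o=get_obs();m=np.load('w4.npy',allow_pickle=True).item();R=Rn.from_quat(o['tool_rot']).as_matrix()
I=cv2.imread('pics/w4.png');g=cv2.cvtColor(I,cv2.COLOR_BGR2HSV)
for r in(225,):
    print('sat',g[r,275:372:3,1].tolist(),'val',g[r,275:372:3,2].tolist())
print('col320 val',g[196:225,320].tolist())
for p in((285,222),(360,222),(322,209),(322,216)): print(p,((unproj(m,p,.066,True)-o['position'])@R).round(4))
h=g; b,s=blob((h[...,1]<80)&(h[...,2]>110),(508,162));print('A',domefit(m,b,True).round(4),s)
for t in tiles(I,m,[(232,38),(257,142)]):print(t)
```

```text
sat [142, 144, 145, 79, 67, 68, 67, 67, 70, 71, 70, 69, 72, 72, 72, 71, 72, 74, 74, 74, 75, 76, 76, 77, 78, 78, 78, 78, 77, 137, 143, 145, 146] val [201, 207, 217, 219, 228, 228, 228, 228, 226, 226, 226, 225, 224, 224, 223, 223, 222, 222, 221, 220, 219, 219, 218, 218, 217, 217, 216, 216, 189, 201, 219, 211, 201]
col320 val [[16, 144, 212], [16, 142, 213], [16, 146, 216], [17, 141, 224], [17, 142, 223], [16, 142, 221], [17, 143, 220], [16, 143, 221], [17, 142, 222], [16, 140, 222], [16, 133, 194], [15, 113, 149], [15, 87, 114], [16, 83, 111], [15, 80, 111], [15, 80, 112], [16, 80, 112], [16, 79, 116], [15, 79, 135], [16, 80, 166], [16, 77, 191], [15, 78, 212], [17, 74, 221], [17, 73, 224], [17, 71, 223], [17, 71, 223], [17, 72, 223], [17, 71, 223], [18, 72, 223]]
(285, 222) [[ 0.0179 -0.0191 -0.0097]]
(360, 222) [[ 0.0179  0.0203 -0.0097]]
(322, 209) [[ 0.0251  0.0003 -0.0097]]
(322, 216) [[ 0.0213  0.0003 -0.0097]]
A [0.6177 0.133 ] [ 465  111   88  104 7241]
(0.4869, -0.035, [39.4, 39.6], 2.7, [18.0, 67.0, 226.0])
(0.5459, -0.0394, [39.5, 39.7], -14.2, [19.0, 61.0, 233.0])
```

servo_tool --moves "0 0 -0.01 0 0.03; 0 0 -0.025 0 0.03; 0 0 -0.045 0 0.03; 0 0 -0.065 0 0.03; 0 0 -0.085 0 0.03; 0 0 -0.085 0 0.03; 0 0 -0.085 0 0.03"

```text
time: 9.47
position: [0.6125, -0.025, 0.1417]
tool_rot: [0.147, 0.989, -0.0, 0.001]
ft_force: [-0.4, 0.2, -1.3]
grip_width: 0.0415
grip_force: 20.0
```

Run:
```python
from h import *
o=get_obs();print(o['position'],o['grip_width'],o['grip_force'],tool([.6177,.133,.09],73.1))
```

```text
[ 0.61251196 -0.02501897  0.14165627] 0.04152031881886465 19.99991923570633 ([0.0411, 0.1527, 0.0516], 0.0)
```

servo_tool --moves "0.005 0.02 0 0 0.03; 0.013 0.05 0 0 0.03; 0.021 0.08 0 0 0.03; 0.029 0.11 0 0 0.03; 0.036 0.135 0.01 0 0.03; 0.04 0.1525 0.02 0 0.03; 0.04 0.1525 0.05 0 0.03; 0.04 0.1525 0.08 0 0.03; 0.04 0.1525 0.08 0 0.03; 0.04 0.1525 0.08 0 0.03"

```text
time: 10.3
position: [0.6153, 0.1326, 0.0577]
tool_rot: [0.147, 0.989, -0.001, -0.004]
ft_force: [0.8, -0.4, 0.4]
grip_width: 0.0418
grip_force: 20.0
```

Run:
```python
from h import *
o=get_obs();print(o['position'],o['grip_width'],o['ft_force'],tool([.6185,.1328,.0408],73.1))
m=cams.camera_model("wrist");I=cams.camera("wrist");R=Rn.from_quat(o['tool_rot']).as_matrix()
g=cv2.cvtColor(I,cv2.COLOR_BGR2HSV);print(g[196:230,320].tolist());print(g[225,275:290].tolist(),g[225,350:370].tolist())
cv2.imwrite("pics/w5.png",I)
```

```text
[0.61526132 0.13260113 0.05766038] 0.0418007126560651 [ 0.79765551 -0.36452205  0.36927329] ([-0.0032, 0.0012, 0.0168], 0.0)
[[21, 20, 242], [21, 20, 242], [20, 19, 243], [20, 19, 243], [20, 19, 244], [20, 19, 244], [19, 18, 244], [21, 18, 244], [23, 17, 244], [20, 19, 244], [20, 39, 229], [16, 57, 184], [15, 72, 145], [14, 78, 138], [14, 76, 138], [15, 76, 138], [15, 76, 138], [15, 72, 145], [15, 74, 168], [15, 77, 210], [18, 68, 229], [20, 58, 239], [21, 48, 243], [22, 45, 244], [21, 44, 244], [21, 45, 244], [22, 45, 244], [21, 46, 244], [21, 46, 244], [21, 47, 244], [21, 48, 244], [21, 48, 244], [21, 49, 244], [21, 49, 244]]
[[21, 17, 245], [21, 15, 245], [23, 14, 245], [23, 12, 245], [23, 12, 245], [21, 13, 246], [21, 13, 246], [20, 22, 244], [19, 36, 242], [21, 50, 243], [21, 44, 244], [21, 36, 246], [22, 36, 245], [22, 36, 245], [22, 37, 246]] [[20, 56, 242], [20, 55, 241], [20, 56, 241], [20, 56, 241], [20, 56, 241], [21, 57, 241], [21, 56, 241], [20, 56, 241], [20, 58, 240], [18, 72, 227], [15, 78, 206], [15, 58, 201], [16, 47, 213], [19, 39, 222], [19, 39, 221], [19, 40, 219], [17, 41, 217], [16, 44, 215], [15, 44, 213], [16, 45, 209]]
```

servo_tool --moves "-0.002 0.001 0.002 0 0.03; -0.003 0.001 0.004 0 0.03; -0.003 0.001 0.006 0 0.03; -0.003 0.001 0.009 0 0.03; -0.003 0.001 0.012 0 0.03; -0.003 0.001 0.012 0 0.03; -0.003 0.001 0.012 0 0.03"

```text
time: 10.93
position: [0.6209, 0.1327, 0.0484]
tool_rot: [0.147, 0.989, -0.0, -0.0]
ft_force: [0.5, 0.1, 0.1]
grip_width: 0.0416
grip_force: 20.0
```

Run:
```python
from h import *
o=get_obs();print(o['position'],o['tool_rot'],o['ft_force'],tool([.6185,.1328,.0408],73.1))
```

```text
[0.62093612 0.13267162 0.04840759] [ 1.46929798e-01  9.89146887e-01 -5.33682716e-05 -2.60577024e-04] [0.48809095 0.13605048 0.05389983] ([0.0024, -0.0006, 0.0076], 0.0)
```

servo_tool --moves "0.001 0 0.002 0 0.03; 0.002 -0.001 0.004 0 0.03; 0.0024 -0.001 0.006 0 0.03; 0.0024 -0.001 0.007 0 0.03; 0.0024 -0.001 0.007 0 0.03; 0.0024 -0.001 0.007 0 0.03; 0.0024 -0.001 0.007 0 0.03"

```text
time: 11.52
position: [0.6187, 0.1325, 0.0416]
tool_rot: [0.147, 0.989, 0.0, 0.0]
ft_force: [0.1, 0.8, -0.6]
grip_width: 0.0412
grip_force: 20.0
```

Run:
```python
from h import *
o=get_obs();print(o['position'],o['tool_rot'],o['ft_force'],tool([.6185,.1328,.0408],73.1))
```

```text
[0.61872592 0.13247909 0.04156141] [1.46907409e-01 9.89150244e-01 1.10015319e-05 8.54028898e-05] [ 0.07918551  0.76965274 -0.64232641] ([0.0003, 0.0002, 0.0008], 0.0)
```

servo_tool --moves "0 0.0003 0.0005 0 0.03; 0 0.0003 0.0012 0 0.03; 0 0.0003 0.0014 0 0.03; 0 0.0003 0.0014 0 0.03; 0 0.0003 0.0014 0 0.03"

```text
time: 11.93
position: [0.6189, 0.1328, 0.0403]
tool_rot: [0.147, 0.989, 0.0, 0.0]
ft_force: [-0.1, -0.1, 0.1]
grip_width: 0.0414
grip_force: 20.0
```

servo_tool --moves "0 0 0 0 0.042; 0 0 0 0 0.043; 0 0 0 0 0.045; 0 0 0 0 0.048; 0 0 0 0 0.052; 0 0 0 0 0.056; 0 0 0 0 0.06; 0 0 0 0 0.06; 0 0 0 0 0.06; 0 0 0 0 0.06"

```text
time: 12.77
position: [0.6187, 0.1327, 0.0401]
tool_rot: [0.147, 0.989, -0.0, 0.0]
ft_force: [-0.1, -0.1, 0.3]
grip_width: 0.0593
grip_force: 0.0
```

servo_tool --moves "0 0 -0.005 0 0.06; 0 0 -0.015 0 0.06; 0 0 -0.03 0 0.06; 0 0 -0.05 0 0.06; 0 0 -0.08 0 0.06; 0 0 -0.11 0 0.06; 0 0 -0.15 0 0.06; -0.03 0 -0.15 0 0.06; -0.05 0 -0.15 0 0.06; -0.05 0 -0.15 0 0.06"

```text
time: 13.6
position: [0.6713, 0.1167, 0.1932]
tool_rot: [0.148, 0.989, 0.0, 0.005]
ft_force: [0.6, -0.9, -0.5]
grip_width: 0.0598
grip_force: 0.0
```

Run:
```python
from h import *
o=get_obs();print(o['position'])
m=cams.camera_model("wrist");I=cams.camera("wrist");cv2.imwrite("pics/w6.png",I);np.save("w6.npy",m,allow_pickle=True)
c=proj(m,[.6177,.133,.05],True)[0];print(c)
for t in tiles(I,m,[c],.05):print(t)
g=cv2.cvtColor(I,cv2.COLOR_BGR2HSV);b,s=blob((g[...,1]<80)&(g[...,2]>110),c);print(domefit(m,b,True),s)
x,y=int(c[0]),int(c[1]);cv2.imwrite("pics/w6c.png",cv2.resize(I[max(0,y-80):y+80,max(0,x-80):x+80],None,fx=3.5,fy=3.5,interpolation=cv2.INTER_CUBIC))
```

```text
[0.67133899 0.11673588 0.19319495]
[321.13094774 130.13755005]
(0.6204, 0.1317, [40.5, 51.5], -17.6, [19.0, 63.0, 234.0])
[0.6168153  0.13305685] [ 284   90   75   74 4409]
```

View pics/w6c.png

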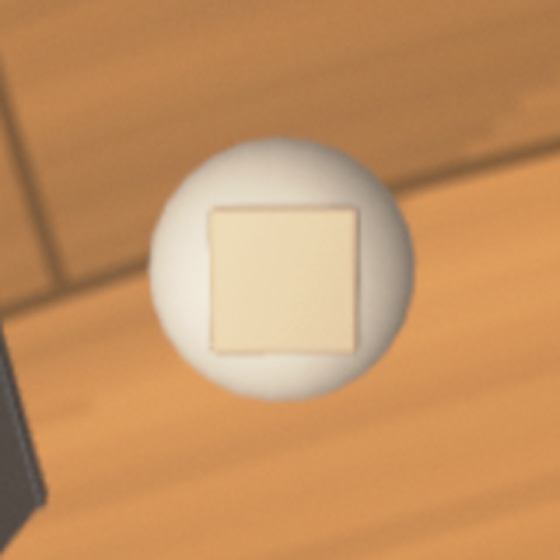

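The crop shows the tile level and centred on the dome to about 0.5 mm (tile centre near (283,280), dome around it). Going back to the box for tile 2.

servo_tool --moves "0 -0.03 0 -2.7 0.06; 0 -0.06 0 -2.7 0.06; 0 -0.09 0 -2.7 0.06; 0 -0.12 0 -2.7 0.06; 0 -0.15 0 -2.7 0.06; 0 -0.177 0 -2.7 0.06; 0 -0.177 0 -2.7 0.06; 0 -0.177 0 -2.7 0.06; 0 -0.177 0 -2.7 0.06"

```text
time: 14.4
position: [0.6144, -0.0502, 0.1902]
tool_rot: [0.124, 0.992, 0.0, -0.001]
ft_force: [-0.1, 0.0, -0.6]
grip_width: 0.0603
grip_force: 0.0
```

```bash
cat >> h.py <<'E'
def look(name,pts,z=.066):
    o=get_obs();m=cams.camera_model("wrist");I=cams.camera("wrist");cv2.imwrite(f"pics/{name}.png",I);np.save(name+".npy",m,allow_pickle=True)
    print(o['position'].round(4),o['tool_rot'].round(3),o['grip_width'])
    for p in pts:
        c=proj(m,[*p,z],True)[0]
        try: print(c.round(1),tiles(I,m,[c],z)[0])
        except Exception as e: print(c,e)
    return o,m,I
E
python3 - <<'E'
from h import *
look("w7",[(.546,-.0395),(.4867,-.035)]); print(tool([.546,-.0395,.10],75.8))
E
```

```text
[ 0.6144 -0.0502  0.1902] [ 0.124  0.992  0.    -0.001] 0.06034357292763874
[314.4 118.8] (0.5462, -0.0394, [39.6, 39.0], -14.6, [18.0, 69.0, 226.0])
[303.1  56.2] (0.4865, -0.0351, [40.0, 39.9], 2.7, [18.0, 68.0, 224.0])
([0.0691, -0.0068, 0.0902], 0.0)
```

Tiles are unmoved. Descending on tile 2 at (0.546,-0.0395).

servo_tool --moves "0.02 -0.002 0 0 0.06; 0.045 -0.005 0.02 0 0.06; 0.069 -0.007 0.05 0 0.06; 0.069 -0.007 0.08 0 0.06; 0.069 -0.007 0.1 0 0.06; 0.069 -0.007 0.115 0 0.06; 0.069 -0.007 0.115 0 0.06; 0.069 -0.007 0.115 0 0.06; 0.069 -0.007 0.115 0 0.06"

```text
time: 15.2
position: [0.5474, -0.0403, 0.0759]
tool_rot: [0.123, 0.992, -0.0, 0.001]
ft_force: [-0.1, 0.4, -0.2]
grip_width: 0.0601
grip_force: 0.0
```

Run:
```python
from h import *
print(get_obs()['position'],tool([.5462,-.0394,.056],75.6))
```

```text
[ 0.54736578 -0.04032189  0.07588173] ([0.0014, 0.0006, 0.0199], 0.3)
```

servo_tool --moves "0.001 0.001 0.01 0 0.06; 0.001 0.001 0.02 0 0.06; 0.001 0.001 0.02 0 0.06; 0.001 0.001 0.02 0 0.06; 0.001 0.001 0.02 0 0.03; 0.001 0.001 0.02 0 0.03; 0.001 0.001 0.02 0 0.03; 0.001 0.001 0.02 0 0.03; 0.001 0.001 0.02 0 0.03; 0.001 0.001 0.02 0 0.03"

```text
time: 16.03
position: [0.546, -0.0399, 0.0554]
tool_rot: [0.124, 0.992, -0.0, 0.0]
ft_force: [-0.3, -0.4, 1.5]
grip_width: 0.0416
grip_force: 20.0
```

```bash
cat >> h.py <<'E'
def held(name,zt):
    "held tile: top face height zt; print its offset in the tool frame from image edges"
    o=get_obs();m=cams.camera_model("wrist");I=cams.camera("wrist");cv2.imwrite(f"pics/{name}.png",I);R=Rn.from_quat(o['tool_rot']).as_matrix()
    g=cv2.cvtColor(I,cv2.COLOR_BGR2HSV)
    v=g[200:235,312:332,2].astype(float).mean(1); r=200+np.argmax(np.diff(v)[8:])+8+.5
    s=g[224:228,270:375,1].astype(float).mean(0)
    print(o['position'].round(4),o['tool_rot'].round(4),o['grip_width'].__round__(4),o['grip_force'],o['ft_force'].round(1))
    print('front row',r,'x off',((unproj(m,(322,r),zt,True)-o['position'])@R)[0,0].round(4)-.021, s.round().astype(int)[::2].tolist())
E
python3 - <<'E'
from h import *
held("w8",.066)
E
```

```text
[ 0.546  -0.0399  0.0554] [ 1.236e-01  9.923e-01 -1.000e-04  3.000e-04] 0.0416 19.999943375587463 [-0.3 -0.4  1.5]
front row 216.5 x off 0.0002999999999999982 [141, 143, 142, 140, 138, 136, 127, 75, 66, 66, 66, 66, 66, 68, 68, 67, 68, 68, 68, 68, 68, 69, 70, 70, 70, 70, 70, 71, 72, 72, 72, 72, 73, 72, 74, 74, 75, 74, 74, 74, 76, 75, 76, 75, 76, 82, 134, 144, 144, 143, 144, 144, 142]
```

servo_tool --moves "0 0 -0.01 0 0.03; 0 0 -0.03 0 0.03; 0 0 -0.06 0 0.03; 0 0 -0.085 0 0.03; 0.02 0.022 -0.085 0 0.03; 0.045 0.05 -0.085 0 0.03; 0.07 0.078 -0.085 0 0.03; 0.095 0.106 -0.085 0 0.03; 0.12 0.134 -0.085 0 0.03; 0.1477 0.1644 -0.085 0 0.03"

```text
time: 16.92
position: [0.4424, 0.1568, 0.1408]
tool_rot: [0.124, 0.992, 0.0, 0.001]
ft_force: [0.8, 0.2, -1.1]
grip_width: 0.0417
grip_force: 20.0
```

servo_tool --moves "0 0 0 0 0.03; 0 0 0 0 0.03; 0 0 0.02 0 0.03; 0 0 0.04 0 0.03; 0 0 0.06 0 0.03; 0 0 0.08 0 0.03; 0 0 0.085 0 0.03; 0 0 0.085 0 0.03; 0 0 0.085 0 0.03; 0 0 0.085 0 0.03"

```text
time: 17.75
position: [0.444, 0.1555, 0.0561]
tool_rot: [0.124, 0.992, 0.0, 0.001]
ft_force: [-0.0, -0.8, -0.9]
grip_width: 0.0418
grip_force: 20.0
```

Run:
```python
from h import *
print(get_obs()['position'],get_obs()['tool_rot'],tool([.443,.1558,.0394],75.8));held("w9",.066)
```

```text
[0.44402502 0.15547923 0.05606783] [1.23905196e-01 9.92293488e-01 2.04842399e-04 1.04619465e-03] ([0.0011, 0.0, 0.0167], -0.0)
[0.444  0.1555 0.0561] [1.239e-01 9.923e-01 2.000e-04 1.000e-03] 0.0418 19.99992549419403 [-0.  -0.8 -0.9]
front row 215.5 x off 0.0005999999999999998 [20, 18, 16, 14, 12, 12, 25, 52, 42, 40, 41, 42, 43, 43, 43, 44, 43, 45, 45, 46, 46, 46, 47, 48, 48, 49, 50, 50, 50, 52, 52, 52, 53, 53, 55, 55, 55, 55, 56, 56, 57, 58, 58, 57, 62, 75, 48, 41, 43, 44, 43, 45, 44]
```

servo_tool --moves "0.001 0 0.003 0 0.03; 0.001 0 0.006 0 0.03; 0.001 0 0.009 0 0.03; 0.001 0 0.012 0 0.03; 0.001 0 0.014 0 0.03; 0.001 0 0.0155 0 0.03; 0.001 0 0.0155 0 0.03; 0.001 0 0.0155 0 0.03; 0.001 0 0.0155 0 0.03"

```text
time: 18.55
position: [0.4419, 0.1561, 0.0396]
tool_rot: [0.124, 0.992, -0.0, -0.0]
ft_force: [0.6, -0.8, -0.1]
grip_width: 0.0416
grip_force: 20.0
```

Run:
```python
from h import *
print(get_obs()['position'],get_obs()['tool_rot'],get_obs()['ft_force'],tool([.443,.1558,.0394],75.8))
```

```text
[0.4419219  0.1560615  0.03958456] [ 1.23566576e-01  9.92336284e-01 -1.74700324e-05 -2.78138223e-05] [ 0.57537762 -0.78588062 -0.12585529] ([-0.0011, 0.0, 0.0002], 0.0)
```

servo_tool --moves "0 0 -0.0015 0 0.03; -0.0011 0 -0.0015 0 0.03; -0.0011 0 -0.0015 0 0.03; -0.0011 0 0 0 0.03; -0.0011 0 0.0003 0 0.03; -0.0011 0 0.0003 0 0.03; -0.0011 0 0.0003 0 0.03"

```text
time: 19.13
position: [0.4431, 0.1558, 0.0393]
tool_rot: [0.124, 0.992, 0.0, 0.0]
ft_force: [0.2, -0.9, 0.7]
grip_width: 0.0417
grip_force: 20.0
```

servo_tool --moves "0 0 0 0 0.042; 0 0 0 0 0.043; 0 0 0 0 0.045; 0 0 0 0 0.048; 0 0 0 0 0.052; 0 0 0 0 0.056; 0 0 0 0 0.06; 0 0 0 0 0.06; 0 0 0 0 0.06; 0 0 0 0 0.06"

```text
time: 19.97
position: [0.443, 0.1558, 0.0393]
tool_rot: [0.124, 0.992, -0.0, 0.0]
ft_force: [-0.2, -0.4, 0.5]
grip_width: 0.06
grip_force: 0.0
```

servo_tool --moves "0 0 -0.005 0 0.06; 0 0 -0.015 0 0.06; 0 0 -0.03 0 0.06; 0 0 -0.05 0 0.06; 0 0 -0.08 0 0.06; 0 0 -0.11 0 0.06; 0 0 -0.15 0 0.06; -0.03 0 -0.15 0 0.06; -0.05 0 -0.15 0 0.06; -0.05 0 -0.15 0 0.06"

```text
time: 20.8
position: [0.4969, 0.1428, 0.1916]
tool_rot: [0.124, 0.992, 0.001, 0.005]
ft_force: [0.6, -0.3, -0.4]
grip_width: 0.06
grip_force: 0.0
```

```bash
cat >> h.py <<'E'
def onstand(I,m,p,name):
    "outline of tile on white dome: Canny inside dome, best square of known size"
    g=cv2.cvtColor(I,cv2.COLOR_BGR2HSV)[...,1].astype(np.float32); mag=cv2.GaussianBlur(np.hypot(cv2.Sobel(g,5,1,0),cv2.Sobel(g,5,0,1)),(0,0),1.2)
    s=np.linspace(-.021,.021,40); q=np.vstack([np.c_[s,0*s-.021],np.c_[s,0*s+.021],np.c_[0*s-.021,s],np.c_[0*s+.021,s]])
    def sc(v):
        c,n=np.cos(v[2]),np.sin(v[2]); X=np.c_[q@np.array([[c,n],[-n,c]])+v[:2],np.full(len(q),.05)]
        u=proj(m,X,True).astype(np.float32); return -float(cv2.remap(mag,u[None,:,0],u[None,:,1],cv2.INTER_LINEAR).mean())
    from scipy.optimize import brute,minimize
    b=brute(sc,(slice(p[0]-.006,p[0]+.0061,.001),slice(p[1]-.006,p[1]+.0061,.001),slice(-.78,.78,.04)),finish=None)
    b=minimize(sc,b,method='Nelder-Mead',options=dict(initial_simplex=b+np.vstack([[0,0,0],np.diag([5e-4,5e-4,.02])]))).x
    print(name,'tile',b.round(4),'off mm',((b[:2]-p)*1000).round(2),'score',-sc(b))
E
python3 - <<'E'
from h import *
I=cv2.imread('pics/w6.png');onstand(I,np.load('w6.npy',allow_pickle=True).item(),np.array([.6177,.133]),'A')
o,m,I=look("w10",[]);onstand(I,m,np.array([.443,.1558]),'B')
E
```

```text
A tile [ 0.6175  0.1335 -0.2987] off mm [-0.24  0.46] score 67.95355224609375
[0.4969 0.1428 0.1916] [0.124 0.992 0.001 0.005] 0.060009512567797255
B tile [ 0.442   0.1562 -0.253 ] off mm [-1.04  0.38] score 67.61708068847656
```

servo_tool --moves "-0.015 -0.025 0 -6 0.06; -0.035 -0.05 0 -12 0.06; -0.055 -0.08 0 -17 0.06; -0.075 -0.11 0 -17 0.06; -0.095 -0.14 0 -17 0.06; -0.105 -0.157 0 -17 0.06; -0.105 -0.157 0 -17 0.06; -0.105 -0.157 0 -17 0.06; -0.105 -0.157 0 -17 0.06"

```text
time: 21.6
position: [0.5529, -0.0332, 0.1887]
tool_rot: [-0.024, 1.0, 0.001, -0.002]
ft_force: [0.1, 0.5, -0.3]
grip_width: 0.06
grip_force: 0.0
```

Run:
```python
from h import *
o,m,I=look("w11",[(.4865,-.0351)]); print(tool([.4865,-.0351,.07],92.8))
onstand(I,m,np.array([.443,.1558]),'B')
```

```text
[ 0.5529 -0.0332  0.1887] [-0.024  1.     0.001 -0.002] 0.06001172641496909
[322.9 121.7] (0.4867, -0.0355, [38.9, 39.5], 2.8, [17.0, 71.0, 223.0])
([0.0663, 0.0009, 0.119], 0.1)
B tile [ 0.4439  0.155  -0.2422] off mm [ 0.9  -0.76] score 88.4843521118164
```

Tile 1 is unmoved at (0.4867,-0.0353). Descending.

servo_tool --moves "0.02 0 0 0 0.06; 0.045 0 0.02 0 0.06; 0.066 0 0.05 0 0.06; 0.066 0 0.08 0 0.06; 0.066 0 0.1 0 0.06; 0.066 0 0.115 0 0.06; 0.066 0 0.115 0 0.06; 0.066 0 0.115 0 0.06; 0.066 0 0.115 0 0.06"

```text
time: 22.4
position: [0.4891, -0.0369, 0.0751]
tool_rot: [-0.025, 1.0, -0.0, 0.0]
ft_force: [-0.0, 0.0, 0.7]
grip_width: 0.0599
grip_force: 0.0
```

Run:
```python
from h import *
print(get_obs()['position'],tool([.4867,-.0353,.056],92.8))
```

```text
[ 0.48911538 -0.03692883  0.07507954] ([0.0023, 0.0018, 0.0191], 0.1)
```

servo_tool --moves "0.002 0.002 0.01 0 0.06; 0.002 0.002 0.019 0 0.06; 0.002 0.002 0.019 0 0.06; 0.002 0.002 0.019 0 0.06; 0.002 0.002 0.019 0 0.03; 0.002 0.002 0.019 0 0.03; 0.002 0.002 0.019 0 0.03; 0.002 0.002 0.019 0 0.03; 0.002 0.002 0.019 0 0.03; 0.002 0.002 0.019 0 0.03"

```text
time: 23.23
position: [0.487, -0.0358, 0.0556]
tool_rot: [-0.024, 1.0, -0.0, 0.0]
ft_force: [0.5, 0.4, 2.4]
grip_width: 0.042
grip_force: 20.0
```

Run:
```python
from h import *
held("w12",.066); print(tool([.5414,.3525,.14],92.8))
```

```text
[ 0.487  -0.0358  0.0556] [-2.440e-02  9.997e-01 -1.000e-04  3.000e-04] 0.042 20.000322461128235 [0.5 0.4 2.4]
front row 215.5 x off 0.0006999999999999992 [141, 141, 143, 142, 142, 141, 122, 77, 72, 72, 72, 72, 72, 72, 73, 72, 73, 73, 73, 72, 74, 74, 74, 73, 75, 74, 74, 75, 74, 74, 74, 75, 75, 77, 76, 76, 76, 77, 76, 77, 77, 77, 77, 76, 78, 80, 135, 142, 140, 140, 140, 140, 140]
([-0.0734, 0.3852, -0.0844], -0.0)
```

servo_tool --moves "0 0 -0.01 0 0.03; 0 0 -0.03 0 0.03; 0 0 -0.06 0 0.03; 0 0 -0.085 0 0.03; -0.005 0.025 -0.085 0 0.03; -0.012 0.06 -0.085 0 0.03; -0.019 0.095 -0.085 0 0.03; -0.026 0.13 -0.085 0 0.03; -0.033 0.165 -0.085 0 0.03; -0.038 0.2 -0.085 0 0.03"

```text
time: 24.12
position: [0.515, 0.1675, 0.1409]
tool_rot: [-0.024, 1.0, -0.0, 0.0]
ft_force: [0.3, -0.5, -1.6]
grip_width: 0.0421
grip_force: 20.0
```

servo_tool --moves "-0.007 0.035 0 0 0.03; -0.014 0.07 0 0 0.03; -0.021 0.105 0 0 0.03; -0.028 0.14 0 0 0.03; -0.032 0.165 0 0 0.03; -0.036 0.185 0 0 0.03; -0.036 0.185 0.03 0 0.03; -0.036 0.185 0.06 0 0.03; -0.036 0.185 0.085 0 0.03; -0.036 0.185 0.085 0 0.03"

```text
time: 24.95
position: [0.5374, 0.3507, 0.0503]
tool_rot: [-0.025, 1.0, -0.002, -0.005]
ft_force: [-0.8, -0.6, -1.5]
grip_width: 0.0417
grip_force: 20.0
```

servo_tool --moves "0 0 0 0 0.03; 0 0 0 0 0.03; 0 0 0 0 0.03"

```text
time: 25.2
position: [0.5433, 0.3529, 0.0575]
tool_rot: [-0.024, 1.0, 0.001, 0.002]
ft_force: [0.3, 0.5, -0.3]
grip_width: 0.0416
grip_force: 20.0
```

Run:
```python
from h import *
held("w13",.066); print(tool([.5418,.3525,.0398],92.8))
```

```text
[0.5433 0.3529 0.0575] [-2.440e-02  9.997e-01  7.000e-04  1.800e-03] 0.0416 19.999833405017853 [ 0.3  0.5 -0.3]
front row 215.5 x off 0.0 [17, 14, 12, 10, 9, 8, 22, 46, 40, 39, 39, 39, 40, 40, 41, 41, 41, 42, 42, 43, 43, 44, 44, 44, 45, 45, 45, 46, 46, 46, 46, 47, 47, 48, 48, 48, 49, 49, 50, 50, 50, 51, 52, 51, 55, 74, 46, 40, 43, 43, 44, 44, 65]
([0.0016, -0.0003, 0.0178], -0.0)
```

servo_tool --moves "0 0 0.003 0 0.03; 0 0 0.006 0 0.03; 0 0 0.009 0 0.03; 0 0 0.012 0 0.03; 0 0 0.0125 0 0.03; 0 0 0.0125 0 0.03; 0 0 0.0125 0 0.03; 0 0 0.0125 0 0.03"

```text
time: 25.92
position: [0.5419, 0.3524, 0.0428]
tool_rot: [-0.024, 1.0, 0.0, 0.0]
ft_force: [0.1, 0.3, -1.4]
grip_width: 0.0413
grip_force: 20.0
```

Run:
```python
from h import *
print(get_obs()['position'],get_obs()['ft_force'],tool([.5418,.3525,.0396],92.8))
```

```text
[0.5418596  0.35244705 0.04281153] [ 0.07141327  0.34436306 -1.38539912] ([0.0001, 0.0001, 0.0032], 0.0)
```

servo_tool --moves "0 0 0.001 0 0.03; 0 0 0.002 0 0.03; 0 0 0.003 0 0.03; 0 0 0.0032 0 0.03; 0 0 0.0032 0 0.03; 0 0 0.0032 0 0.03; 0 0 0.0032 0 0.03"

```text
time: 26.5
position: [0.5418, 0.3524, 0.0397]
tool_rot: [-0.024, 1.0, 0.0, 0.0]
ft_force: [0.2, 0.6, 0.1]
grip_width: 0.0418
grip_force: 20.0
```

servo_tool --moves "0 0 0 0 0.042; 0 0 0 0 0.043; 0 0 0 0 0.045; 0 0 0 0 0.048; 0 0 0 0 0.052; 0 0 0 0 0.056; 0 0 0 0 0.06; 0 0 0 0 0.06; 0 0 0 0 0.06; 0 0 0 0 0.06"

```text
time: 27.33
position: [0.5418, 0.3524, 0.0396]
tool_rot: [-0.024, 1.0, -0.0, -0.0]
ft_force: [0.5, -0.2, -0.2]
grip_width: 0.0593
grip_force: 0.0
```

servo_tool --moves "0 0 -0.005 0 0.06; 0 0 -0.015 0 0.06; 0 0 -0.03 0 0.06; 0 0 -0.05 0 0.06; 0 0 -0.08 0 0.06; 0 0 -0.11 0 0.06; 0 0 -0.15 0 0.06; -0.03 0 -0.15 0 0.06; -0.05 0 -0.15 0 0.06; -0.05 0 -0.15 0 0.06"

```text
time: 28.17
position: [0.5968, 0.355, 0.1927]
tool_rot: [-0.024, 1.0, 0.001, 0.004]
ft_force: [0.4, 0.4, -0.2]
grip_width: 0.0601
grip_force: 0.0
```

servo_tool --moves "0 0 0 0 0.06; 0 0 0 0 0.06; 0 0 0 0 0.06"

```text
time: 28.42
position: [0.5902, 0.3547, 0.1892]
tool_rot: [-0.025, 1.0, -0.0, -0.001]
ft_force: [0.2, -0.7, 0.1]
grip_width: 0.0601
grip_force: 0.0
```

Run:
```python
from h import *
o,m,I=look("w14",[])
for n,p in dict(A=(.6177,.133),B=(.443,.1558),C=(.5414,.3525)).items(): print(proj(m,[*p,.05],True)); onstand(I,m,np.array(p),n)
print(o['q'],tool([.53,.15,.30],92.8))
```

```text
[0.5902 0.3547 0.1892] [-0.025  1.    -0.    -0.001] 0.060105245670226945
[[130.97594483 203.39683057]]
A tile [ 0.617   0.1348 -0.2925] off mm [-0.69  1.75] score 101.81343078613281
[[143.78273217  48.53578798]]
B tile [ 0.443   0.1571 -0.2467] off mm [0.04 1.33] score 112.49507141113281
[[321.99795368 139.20020667]]
C tile [0.5409 0.3524 0.0486] off mm [-0.5  -0.07] score 69.30396270751953
[ 3.79132346e-01  6.50261007e-01  1.28897499e+00  2.19241886e-04
  1.20473095e+00 -1.24101509e+00] ([0.0706, -0.2016, -0.1105], 0.0)
```

All three tiles are centred to about 1 mm from directly above. Going to the knob to shut the cover.

servo_tool --moves "0.005 -0.02 -0.02 0 0.06; 0.013 -0.055 -0.03 2 0.06; 0.022 -0.09 -0.03 7 0.06; 0.031 -0.125 -0.03 13 0.06; 0.04 -0.16 -0.03 19 0.06; 0.048 -0.195 -0.03 25 0.06; 0.057 -0.23 -0.03 31 0.06; 0.066 -0.265 -0.03 37 0.06; 0.075 -0.3 -0.03 43 0.06; 0.083 -0.335 -0.03 49 0.06"

```text
time: 29.3
position: [0.5236, 0.0152, 0.2196]
tool_rot: [0.394, 0.919, -0.0, -0.0]
ft_force: [0.1, -0.6, 0.2]
grip_width: 0.06
grip_force: 0.0
```

Run:
```python
from h import *
print(get_obs()['position'],tool([.46,-.293,.21],11.8))
```

```text
[0.52358849 0.01522988 0.2196402 ] ([-0.1796, -0.2585, 0.0096], 31.8)
```

servo_tool --moves "-0.02 -0.028 0 5 0.06; -0.04 -0.057 0 10 0.06; -0.06 -0.086 0 15 0.06; -0.08 -0.115 0 20 0.06; -0.1 -0.144 0 25 0.06; -0.12 -0.173 0 30 0.06; -0.14 -0.202 0 31.8 0.06; -0.16 -0.231 0 31.8 0.06; -0.18 -0.2585 0 31.8 0.06; -0.18 -0.2585 0 31.8 0.06"

```text
time: 30.13
position: [0.4627, -0.2988, 0.2199]
tool_rot: [0.631, 0.776, -0.001, 0.002]
ft_force: [0.7, 0.5, -0.1]
grip_width: 0.06
grip_force: 0.0
```

servo_tool --moves "0 0 0 0 0.06; 0 0 0 0 0.06; 0 0 0 0 0.06"

```text
time: 30.38
position: [0.463, -0.2909, 0.2195]
tool_rot: [0.629, 0.778, 0.0, -0.001]
ft_force: [-0.8, 0.2, 0.6]
grip_width: 0.0603
grip_force: 0.0
```

Run:
```python
from h import *
o,m,I=look("w15",[]);print(o['q'],tool([.46,-.293,.106],11.8),proj(m,(.4605,-.293,.135),True))
```

```text
[ 0.463  -0.2909  0.2195] [ 0.629  0.778  0.    -0.001] 0.0602595984616674
[-7.65533669e-01  4.26888211e-01  1.63216618e+00  3.89961448e-04
  1.08408348e+00 -9.76595675e-01] ([-0.0016, -0.0035, 0.1135], 0.3) [[317.96219214 206.1308302 ]]
```

View pics/w15.png

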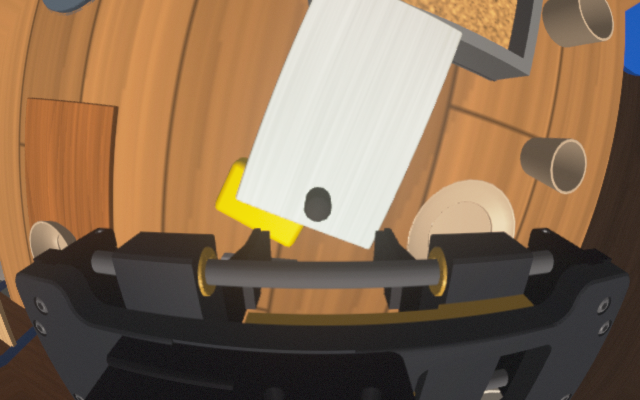

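The knob top is at (318,206), as predicted. Gripping it.

servo_tool --moves "-0.0016 -0.0035 0.03 0 0.06; -0.0016 -0.0035 0.06 0 0.06; -0.0016 -0.0035 0.09 0 0.06; -0.0016 -0.0035 0.113 0 0.06; -0.0016 -0.0035 0.113 0 0.06; -0.0016 -0.0035 0.113 0 0.04; -0.0016 -0.0035 0.113 0 0.02; -0.0016 -0.0035 0.113 0 0.015; -0.0016 -0.0035 0.113 0 0.015; -0.0016 -0.0035 0.113 0 0.015" --grip_force 8

```text
time: 31.27
position: [0.4609, -0.2955, 0.1081]
tool_rot: [0.629, 0.777, -0.0, 0.001]
ft_force: [-0.5, 0.0, 0.5]
grip_width: 0.0348
grip_force: 0.0
```

servo_tool --moves "0 0 0 0 0.015; 0 0 0 0 0.015; 0 0 0 0 0.015; 0 0 0 0 0.015; 0 0 0 0 0.015"

```text
time: 31.68
position: [0.4604, -0.2953, 0.1073]
tool_rot: [0.629, 0.777, -0.0, 0.0]
ft_force: [-0.6, 1.1, 5.7]
grip_width: 0.0234
grip_force: 8.0
```

Run:
```python
from h import *
o=get_obs();p=o['position'][:2];K=np.array([[.625,-.1434],[.5274,-.2709],p])
P=least_squares(lambda c:np.linalg.norm(K-c,axis=1)-.207,[.426,-.092]).x
v=p-P;print(o['position'],o['grip_width'],o['ft_force'],P,np.linalg.norm(K-P,axis=1),np.degrees(np.arctan2(v[1],v[0])))
k0=np.array([.628,-.0535])-P;print(np.degrees(np.arctan2(k0[1],k0[0])))
# expected knob direction at shut: pivot->knob angle relative to cover edge, measured in w3 (cover edge -100.3 deg)
```

```text
[ 0.46037815 -0.29525268  0.10731933] 0.023429634898646665 [-0.60082937  1.11046433  5.72976633] [ 0.42463386 -0.09130032] [0.2070289  0.20692251 0.2070609 ] -80.0594107304391
10.529587565560087
```

servo_tool --moves "0.001 0.018 0 -5 0.015; 0.004 0.036 0 -10 0.015; 0.008 0.053 0 -15 0.015; 0.014 0.071 0 -20 0.015; 0.021 0.087 0 -25 0.015; 0.029 0.103 0 -30 0.015; 0.039 0.118 0 -35 0.015; 0.051 0.132 0 -40 0.015; 0.063 0.145 0 -45 0.015; 0.063 0.145 0 -45 0.015"

```text
time: 32.52
position: [0.5966, -0.2049, 0.1076]
tool_rot: [0.282, 0.959, -0.001, 0.008]
ft_force: [9.3, -5.4, -5.1]
grip_width: 0.0237
grip_force: 8.0
```

servo_tool --moves "0.001 0.018 0 -5 0.015; 0.004 0.036 0 -10 0.015; 0.008 0.053 0 -15 0.015; 0.014 0.071 0 -20 0.015; 0.021 0.087 0 -25 0.015; 0.029 0.103 0 -30 0.015; 0.039 0.118 0 -35 0.015; 0.051 0.132 0 -40 0.015; 0.063 0.145 0 -45 0.015; 0.063 0.145 0 -45 0.015"

```text
time: 33.35
position: [0.6214, -0.0442, 0.108]
tool_rot: [-0.106, 0.994, -0.0, 0.008]
ft_force: [10.7, 3.7, -3.1]
grip_width: 0.0234
grip_force: 8.0
```

Run:
```python
from h import *
o=get_obs();v=o['position'][:2]-[.42463,-.0913];print(o['position'],np.linalg.norm(v),np.degrees(np.arctan2(v[1],v[0])),o['ft_force'],o['grip_width'],o['tool_rot'])
o,m,I=look("w16",[])
T=cams.camera("top");cv2.imwrite("pics/top2.png",cv2.resize(T[145:245,235:355],None,fx=5,fy=5,interpolation=cv2.INTER_CUBIC))
```

```text
[ 0.62142923 -0.04419957  0.10799126] 0.20235707525227778 13.459560063242785 [10.72735135  3.66926121 -3.06175912] 0.023420587373202153 [-1.06389603e-01  9.94295715e-01 -3.48326203e-04  7.56053185e-03]
[ 0.6214 -0.0442  0.108 ] [-0.106  0.994 -0.     0.008] 0.023420587373202153
```

servo_tool --moves "-0.002 0.002 0 -0.5 0.015; -0.004 0.004 0 -1 0.015; -0.004 0.006 0 -1.5 0.015; -0.004 0.008 0 -2 0.015; -0.004 0.01 0 -2 0.015; -0.004 0.011 0 -2 0.015; -0.004 0.011 0 -2 0.015"

```text
time: 34.03
position: [0.6202, -0.0397, 0.1079]
tool_rot: [-0.123, 0.992, -0.004, 0.004]
ft_force: [4.8, -8.8, 2.6]
grip_width: 0.0239
grip_force: 8.0
```

Run:
```python
from h import *
o=get_obs();v=o['position'][:2]-[.42463,-.0913];R=Rn.from_quat(o['tool_rot']).as_matrix();print(o['position'],np.linalg.norm(v),np.degrees(np.arctan2(v[1],v[0])),'tool force',R.T@o['ft_force'])
T=cams.camera("top");cv2.imwrite("pics/top3.png",cv2.resize(T[145:245,235:355],None,fx=5,fy=5,interpolation=cv2.INTER_CUBIC))
```

```text
[ 0.62017644 -0.03969663  0.10791644] 0.2022407412217271 14.78295425528735 tool force [-2.56630663 -9.73370508 -2.49459067]
```

Tangential resistance is about 10 N at 14.8°, so the cover is at its shut stop. Releasing and rising.

servo_tool --moves "0 -0.002 0 0 0.015; 0 -0.002 0 0 0.03; 0 -0.002 0 0 0.05; 0 -0.002 0 0 0.06; 0 -0.002 0 0 0.06; 0 -0.002 0 0 0.06; 0 -0.002 -0.02 0 0.06; 0 -0.002 -0.05 0 0.06; 0 -0.002 -0.09 0 0.06; 0 -0.002 -0.13 0 0.06"

```text
time: 34.92
position: [0.6154, -0.0369, 0.2364]
tool_rot: [-0.122, 0.993, 0.001, -0.002]
ft_force: [1.8, -0.2, -0.4]
grip_width: 0.0594
grip_force: 0.0
```

servo_tool --moves "-0.03 0 -0.02 0 0.06; -0.06 0 -0.05 0 0.06; -0.06 0 -0.05 0 0.06; -0.06 0 -0.05 0 0.06; -0.06 0 -0.05 0 0.06"

```text
time: 35.33
position: [0.6738, -0.0225, 0.2852]
tool_rot: [-0.122, 0.993, 0.001, -0.002]
ft_force: [-0.6, -0.2, 0.0]
grip_width: 0.0598
grip_force: 0.0
```

Run:
```python
from h import *
o,m,I=look("w17",[])
for n,p in dict(A=(.6177,.133),B=(.443,.1558),C=(.5414,.3525)).items(): onstand(I,m,np.array(p),n)
```

```text
[ 0.6738 -0.0225  0.2852] [-0.122  0.993  0.001 -0.002] 0.05982969099719777
A tile [ 0.6178  0.1318 -0.2881] off mm [ 0.08 -1.19] score 92.52591705322266
B tile [ 0.4443  0.1551 -0.1832] off mm [ 1.31 -0.67] score 95.67289733886719
C tile [0.5419 0.3518 0.0303] off mm [ 0.49 -0.67] score 108.2430648803711
```

View pics/w17.png

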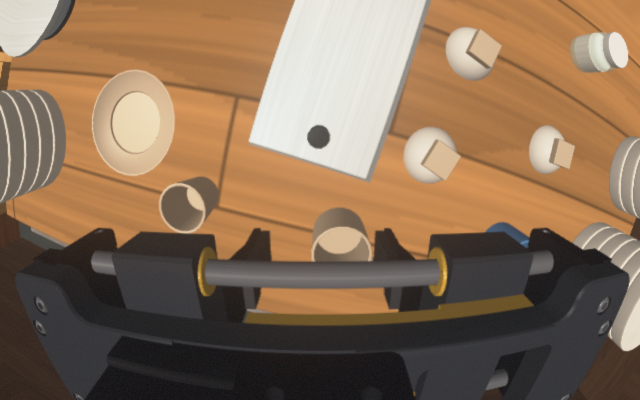

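The cover lies over the box and all three tiles sit on their crowns. Checking that the cover edges are parallel to the box.

Run:
```python
from h import *
m=np.load('w17.npy',allow_pickle=True).item();I=cv2.imread('pics/w17.png')
q=unproj(m,[(250,142),(369,180)],.099,True)[:,:2];d=q[1]-q[0];d2=q[0]-q[1];print('cover far corners',q.round(4),'yaw',np.degrees(np.arctan2(-(q[0]-q[1])[0]*-1,1))*0+np.degrees(np.arctan2(d[1],d[0]))-90)
k=unproj(m,(318,136.5),.135,True)[0,:2];v=k-[.42463,-.0913];print('knob',k,np.linalg.norm(v),np.degrees(np.arctan2(v[1],v[0])))
cv2.imwrite('pics/w17c.png',cv2.resize(I[0:190,235:435],None,fx=3,fy=3,interpolation=cv2.INTER_CUBIC))
```

```text
cover far corners [[ 0.6515 -0.1124]
 [ 0.662   0.0311]] yaw -4.178783494859573
knob [ 0.62531481 -0.0383713 ] 0.20754720203580207 14.774774735993963
```

View pics/w17c.png

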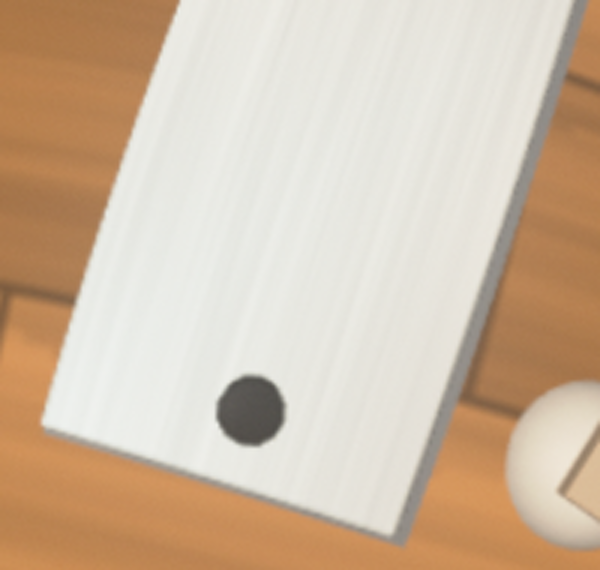

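The cover edge is parallel to the box edge, so it is fully shut, and the robot touches nothing. Handing in.

```bash
python3 -c "
from rig import job
print(job.hand_in())"
```

```text
the job is handed in; nothing more can be done
None
```

I swung the cover open, balanced all three tiles on their own domed stands (centred to within about 1 mm as measured on the wrist camera), swung the cover back to its shut stop and handed the job in. The other pottery and tools were not touched.

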